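Nest the parts tubs

TASK

Take the two loose tubs out of the sloped rack and, one after the other, nest them into the tub on the stand, so that all three make one straight, upright stack. The tubs grip one another and the stand is sprung and gives way: push each tub down firmly until it is fully home on the rim below, but do not force it (no more than some 30 N). Either tub may go first; let go of the stack at the end and leave the bottle, the can and the carton where they are.

Things in the scene. Friction and masses are not known exactly. Their poses are not given: they have to be found in the camera images.
- stand: Stand screwed to the counter: a 110 x 110 x 6 mm steel plate and on it, on a sprung stem, the bottom tub, same shape as the loose ones, upright. Origin: centre of the plate's underside; z up. Unloaded, that tub's underside is 36 mm and its rim 116 mm up; pressed, it sinks straight down, about 2.4 N to start, then 0.8 N per mm, 24 mm at most; damped; it comes up again.
- base_tub_seat (a point): Point on the bottom tub's axis, moving with it, where the underside centre of the tub nested in it comes when fully home: 28 mm above the bottom tub's underside (64 mm above the counter when unloaded).
- tub_a: Loose open metal tub, ~160 g, like the other two, leaning in the rack. Origin: centre of its underside; z up through its mouth. 80 mm tall: cone 36 mm wide at the underside to 52 mm at 52 mm up, with a ridge around it 52.4 mm wide at 34 mm up; then a shoulder out to a straight collar, 60 mm wide, 52 to 80 mm up. Collar wall 2 mm. Inside the collar, 66 mm up, 3 sprung beads stick in 3.8 mm, 120 deg apart.
- tub_b: The other loose tub, same sizes and axes as tub_a. A tub let go in another's mouth catches with its ridge on the beads there and stays 7 to 8 mm too high; a straight push of 7 to 10 N (up to 25 N if held askew: then regrasp) snaps the ridge past the beads, and its shoulder meets the rim below: a hard stop. It then stays down by itself, its whole 28 mm collar free above the rim below.
- tub_a_seat (a point): Point on the axis of tub_a, 28 mm above its underside, where the underside centre of a tub nested in it comes when fully home.
- tub_b_seat (a point): The same point of tub_b.
- rack: Fixed green rack, 110 mm deep, 260 mm long along its y. Its plate rises along its +x by 30 deg. Origin: on the counter under its centre, 42 mm below the plate's face. Tubs stand square on the plate, 65 mm either side of the middle, so their mouths lean 30 deg to the rack's -x; each leans on two 8 mm pins, 46 mm long, on its low side, ending below the collar. Lift a tub out along its own axis.
- spray: Bystander: yellow bottle 60 mm across, 190 mm tall, origin at its underside.
- filter: Bystander: dark oil filter can 74 mm across, 95 mm tall, origin at its underside.
- carton: Bystander: small cardboard carton 100 x 75 x 60 mm, origin at its underside.

How it is judged:
By the outcome, as a careful person would: the job done as asked, in the order asked, and still so for the second after the job is handed in, with the robot touching nothing.
It also fails if it takes over 61 s, if anything falls off the work surface, if the arm or the gripper's body presses on something with over 40 N, if the wrist force passes 120 N, or if a joint passes its speed limit or range.

ROBOT

A 7-joint arm with a two-finger parallel gripper is mounted at the origin on the work surface. World frame = base frame: x ahead of the robot, y to its left, z up, the work surface at z = 0. Lengths are in m, angles in rad, forces in N, time in s.
With the tool pointing down it reaches from about 0.425 to 0.925 m from the base axis. Payload 6.8 kg.
Tool frame: the origin (TCP) lies midway between the tips of the shut fingers; the grasp point (between the pads) lies 19 mm behind it; z points along the fingers, y is the line along which they close (so a half turn about z gives the same grasp; the last joint's range is limited). The gripper opens to 85 mm and grips with 20 to 120 N. Pads are 22 mm wide; open, the fingers measure 114 mm over their backs; the gripper's body (76 mm by 85 mm) begins 54 mm behind the grasp point. The pads swing forward as they close: fully open they stand 13 mm farther back than shut.
Start: joints at [-1.285, 0.477, 0.022, 1.555, -0.011, 1.109, -0.083], TCP at [0.259, 0.623, 0.231] pointing down, gripper open.
Joint ranges: [-2.96, 2.96], [-0.34, 2.1], [-1.41, 1.46], [0.24, 2.44], [-1.37, 4.51], [0.17, 1.92], [-2.96, 2.96]. Speed limits (rad/s): [2.39, 2.39, 3.14, 3.14, 3.14, 3.14, 3.14].

INTERFACE

Orientations are given as a rotation vector (axis times angle).
In Python, from bench import r gives the robot as it stands. The module is installed in compiled form; this text tells all that it offers.
- The arm moves only by the tool apply_moves, never from a script. Its argument "rows" is a list of rows, each a list of 6 numbers: the shift along the tool's x, y, z scaled (see below), then the turn, a rotation vector about the tool's x, y, z scaled (see below). A call has 1 to 5 rows; each row is the pose to reach, as a shift and turn from the pose commanded when the call began, along the tool's axes at that moment; what a row does not reach only later rows make up. The controller multiplies each number of a shift by 0.25 m and each number of a turn by 90 degrees. A row lasts 1/8 s, in which the tool goes at most 62.5 mm and 10.7 degrees, less where a joint would pass 70% of its speed; a pose out of reach is approached as far as the arm can. A call with a number of a shift or a turn outside -1 to 1 is refused whole. A call with a gripper value outside its range is refused whole. "claw" is the opening, from 0 (shut) to 1 (fully open), set as the call begins (left out, the last holds). The fingers move at their own pace and stop on an object; "newtons" is the grip in N (left out, the last holds). Time passes only in rows, so rows that repeat a pose let the fingers close. It gives the time, the measured TCP pose, the force, the opening and the grip force at its end, in the units of the state.
- r.get_obs(): the state, without advancing time (a new reading comes with each control period).
- r.grab_frame(name): name is "side" or "top" or "wrist"; returns a dict with "pixels" (480x640x3 uint8, red, green, blue), "intrinsics" (3x3 intrinsics, pixels), "eye" and "attitude" of the camera in the world. Camera axes: x right, y up, looking along -z (the intrinsics and any distortion apply to the point x, -y, -z); pixel columns grow to the right and rows downward; lengths in m; the calibration is good to about 2 mm. The wrist camera is an equidistant fisheye: a pixel r from the principal point sees the ray r / f radians off the axis. A picture is of the moment at which its call begins. There is no depth.
- r.hand_in(): hands the job in; it is judged then, once.
Trained networks look in a picture, given as the dict that the camera call returned (one of the last four; its "shot" number tells which), for a name from the list of things; names that differ only in an ending like _2 or _b are one class to them, and where a whole thing is asked for, a point or a joint stands for the part that bears it (a point fixed in the world has none). Each returns a list of dicts, best first, with "conf" (0 to 1); they miss things now and then, are a little off and sometimes report something else, mostly with a low value. They report only what shows in the picture. A call takes as long as a camera call.
- r.search_frame(picture, thing): "rect" ([left, top, width, height] in pixels, round what is visible of it).
- r.outline_of(picture, thing): "pixels" (480x640 bool, what is visible of it) and "rect" ([left, top, width, height] in pixels, round what is visible of it).
- r.landmark_of(picture, thing): "point" ([column, row] in pixels: a listed point, or the origin of a listed thing).
The state is a dict: "clock": time; "joints": joint angles; "qvel": joint speeds; "tau": joint torques, N m; "tcp_pos": TCP position; "orientation": TCP orientation; "contact_force": force on the tool from outside, world axes, zero at the start; "moment": the same for the moment, N m; "grip_width": finger opening in m; "gripper_force": force on a finger pad.
Only numpy, scipy, OpenCV 4.12 (cv2) and the standard library are available. Lean on these libraries where they do the work, as an engineer would, in place of code of your own. Each camera call takes 0.05 s, during which the arm holds its last target. There are 200 camera calls.

## Working session

There is one attempt and no reset: what is moved stays moved. The work goes in short steps, Python scripts to look and compute and a tool call to move; the robot and the scene stay as the last step left them, time stands still between calls to the robot, and variables do not carry over. Pictures are saved under pics/ and viewed, at most 13 in all, crops included, and the job is handed in when it is done.

Besides the shell and the picture viewer there is one more tool, called after "Request:" as name([rows], argument=value, ...), one row to a line, values as JSON. apply_moves: Moves the arm, as the interface text tells. Its arguments: {"type":"object","properties":{"rows":{"type":"array","items":{"type":"array","items":{"type":"number"}}},"claw":{"type":"number"},"newtons":{"type":"number"}},"required":["rows"]}

```bash
mkdir -p pics
cat > h.py <<'E'
import numpy as np, cv2
from bench import r
from scipy.spatial.transform import Rotation as R
def shot(n):
    p=r.grab_frame(n); return p
def save(p,fn): cv2.imwrite(fn,np.ascontiguousarray(p['pixels'][:,:,::-1]))
def att(p):
    a=np.array(p['attitude'],float)
    return a if a.shape==(3,3) else R.from_rotvec(a).as_matrix()
def ray(p,px,fish=False):
    K=np.array(p['intrinsics']); x=(px[0]-K[0,2])/K[0,0]; y=(px[1]-K[1,2])/K[1,1]
    if fish:
        t=np.hypot(x,y); s=np.sin(t)/t if t>1e-9 else 1; d=np.array([x*s,-y*s,-np.cos(t)])
    else: d=np.array([x,-y,-1.]); d/=np.linalg.norm(d)
    return np.array(p['eye'],float),att(p)@d
def proj(p,X,fish=False):
    K=np.array(p['intrinsics']); c=att(p).T@(np.array(X)-np.array(p['eye'])); v=np.array([c[0],-c[1],-c[2]])
    if fish:
        rr=np.hypot(v[0],v[1]); t=np.arctan2(rr,v[2]); q=v[:2]/max(rr,1e-9)*t
    else: q=v[:2]/v[2]
    return np.array([K[0,0]*q[0]+K[0,2],K[1,1]*q[1]+K[1,2]])
def tri(rs):
    A=np.zeros((3,3));b=np.zeros(3)
    for o,d in rs:
        M=np.eye(3)-np.outer(d,d);A+=M;b+=M@o
    X=np.linalg.solve(A,b); return X,[np.linalg.norm(np.cross(X-o,d)) for o,d in rs]
E
python3 - <<'E'
from h import *
o=r.get_obs()
for k in o: print(k,np.round(o[k],3))
P={n:shot(n) for n in('side','top','wrist')}
for n,p in P.items():
    save(p,f'pics/{n}0.png'); print(n,np.round(p['intrinsics'],1).tolist(),np.round(p['eye'],3),np.round(p['attitude'],3).tolist())
    for t in ['stand','base_tub_seat','tub_a','tub_a_seat','rack','spray','filter','carton']:
        L=r.landmark_of(p,t); print(t,[(np.round(l['point'],1).tolist(),round(l['conf'],2)) for l in L[:4]])
E
```

```text
clock 0.0
joints [-1.285  0.478  0.022  1.556 -0.011  1.109 -0.083]
qvel [ 0.     0.001  0.001 -0.001 -0.    -0.001  0.   ]
tau [ 1.0000e-03 -5.9645e+01  1.6090e+00 -2.8120e+01  1.3000e-02  9.0000e-03
  0.0000e+00]
tcp_pos [0.259 0.623 0.23 ]
orientation [-6.150e-01 -3.081e+00  3.000e-03]
contact_force [-0.504 -0.428 -0.138]
moment [ 0.014 -0.005 -0.043]
gripper_force 0.0
grip_width 0.085
side [[447.8, 0.0, 320.4], [0.0, 447.8, 245.5], [0.0, 0.0, 1.0]] [ 0.12  -0.572  0.828] [0.728, -0.246, -0.573]
stand [([330.8, 213.8], 0.8), ([473.4, 398.9], 0.55)]
base_tub_seat [([332.0, 197.5], 0.76)]
tub_a [([425.4, 310.4], 0.77), ([384.0, 273.0], 0.63)]
tub_a_seat [([422.0, 310.0], 0.81)]
rack [([400.9, 301.8], 0.77)]
spray [([250.2, 168.3], 0.91)]
filter [([474.9, 397.9], 0.93)]
carton [([331.2, 215.6], 0.69), ([298.6, 278.8], 0.66)]
top [[474.0, 0.0, 316.2], [0.0, 474.0, 247.4], [0.0, 0.0, 1.0]] [ 0.348 -0.006  1.388] [0.126, -0.105, -1.547]
stand [([274.0, 211.4], 0.89)]
base_tub_seat [([270.2, 203.0], 0.8)]
tub_a [([367.1, 225.2], 0.84), ([408.2, 220.1], 0.74)]
tub_a_seat [([409.2, 223.3], 0.92)]
rack [([386.0, 225.1], 0.57)]
spray [([176.5, 236.4], 0.65)]
filter [([471.2, 239.6], 0.84)]
carton [([316.3, 275.7], 0.85)]
wrist [[371.6, 0.0, 321.9], [0.0, 371.6, 244.1], [0.0, 0.0, 1.0]] [0.185 0.653 0.372] [-0.282, -0.186, 1.166]
stand []
base_tub_seat []
tub_a []
tub_a_seat []
rack []
spray []
filter []
carton [([59.8, 437.8], 0.94)]
```

View pics/side0.png

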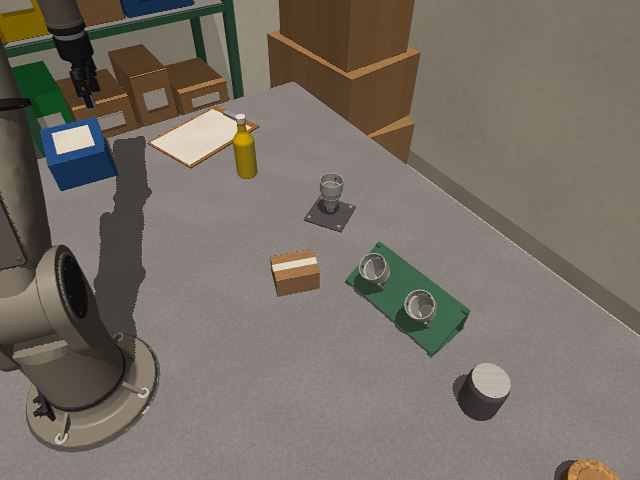

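View pics/top0.png

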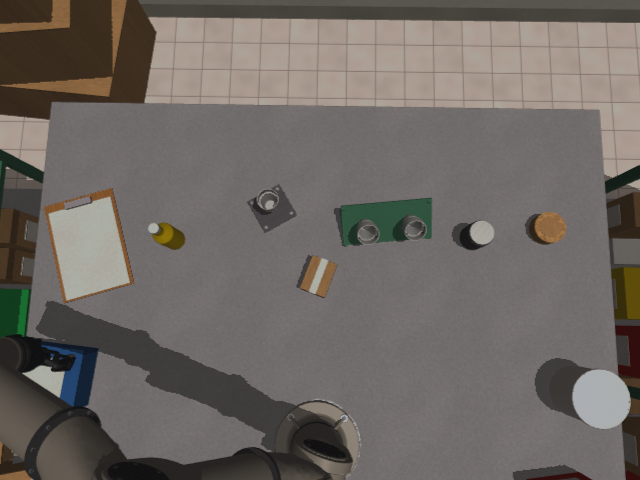

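```bash
cat > fit.py <<'E'
from h import *
from scipy.optimize import least_squares
S=shot('side');T=shot('top')
def lm(p,t,n):return [np.array(l['point']) for l in r.landmark_of(p,t)[:n]]
st=[(lm(p,'stand',1),lm(p,'base_tub_seat',1)) for p in(S,T)]
for i,nm in((0,'stand'),(1,'seat')):
    print(nm,tri([ray(p,st[k][i][0]) for k,p in enumerate((S,T))]))
for t in('spray','filter','carton'):
    print(t,tri([ray(p,lm(p,t,2)[-1 if (t=='carton' and p is S) else 0]) for p in(S,T)]))
def model(v):
    x,y,a,s=v; Rz=R.from_euler('z',a).as_matrix(); o=np.array([x,y,0])
    ax=Rz@[-.5,0,3**.5/2]; up=Rz@[3**.5/2,0,.5]
    tu=[o+Rz@[0,q,.042]+s*up for q in(.065,-.065)]
    return o,ax,tu
obs=[]
for p in(S,T):
    for t in('tub_a','tub_a_seat'):
        for l in r.landmark_of(p,t)[:2]:
            if l['conf']>.5: obs.append((p,l['point'],28e-3*('seat' in t)))
print([np.round(o[1]).tolist() for o in obs])
def res(v):
    o,ax,tu=model(v);e=[]
    for p,q,h in obs:
        d=[proj(p,t+h*ax)-q for t in tu]; e+=list(min(d,key=np.linalg.norm))
    e+=list(proj(S,o+[0,0,.042])-q0 if 0 else [])
    return e
best=None
f=least_squares(res,[.75,-.22,.03,0],loss='soft_l1',x_scale=[.01,.01,.05,.01])
print(f.x,np.round(f.fun,1)); o,ax,tu=model(f.x); print(np.round(tu,4),ax)
for p,n in((S,'s'),(T,'t')):
    im=np.ascontiguousarray(p['pixels'][:,:,::-1])
    for t in tu:
        u=np.cross(ax,[0,1,0]);u/=np.linalg.norm(u);w=np.cross(ax,u)
        for h,rad in((0,.018),(.08,.03)):
            c=[proj(p,t+h*ax+rad*(np.cos(g)*u+np.sin(g)*w)) for g in np.linspace(0,6.28,40)]
            cv2.polylines(im,[np.round(np.array(c)*16).astype(int)],True,(0,0,255),1,cv2.LINE_AA,4)
    x0,y0=map(int,proj(p,np.mean(tu,0))-[60,50])
    cv2.imwrite('pics/z%s.png'%n,cv2.resize(im[y0:y0+100,x0:x0+130],None,fx=4,fy=4))
a,b=cv2.imread('pics/zs.png'),cv2.imread('pics/zt.png'); cv2.imwrite('pics/fit1.png',np.vstack([a,b])[:, :])
im=np.vstack([a,b]); cv2.imwrite('pics/fit1.png',cv2.resize(im,None,fx=.75,fy=.75))
E
python3 fit.py
```

```text
stand (array([ 0.67757744,  0.14786338, -0.01453798]), [np.float64(0.00179694545889497), np.float64(0.001796945458895035)])
seat (array([0.68457933, 0.15775184, 0.04055235]), [np.float64(7.974244085391591e-05), np.float64(7.974244085405558e-05)])
spray (array([0.56338328, 0.42840368, 0.00905222]), [np.float64(0.00017550309104762392), np.float64(0.0001755030910474993)])
filter (array([ 0.59219988, -0.44076239,  0.00932073]), [np.float64(0.0038362387318548368), np.float64(0.00383623873185454)])Traceback (most recent call last):
  File "fit.py", line 9, in <module>
    print(t,tri([ray(p,lm(p,t,2)[-1 if (t=='carton' and p is S) else 0]) for p in(S,T)]))
                       ~~~~~~~~~^^^^^^^^^^^^^^^^^^^^^^^^^^^^^^^^^^^^^^^
IndexError: list index out of range
```

```bash
sed -i "s/^for t in('spray'.*/for t in('spray',):/" fit.py; python3 fit.py
```

```text
Traceback (most recent call last):
  File "fit.py", line 7, in <module>
    print(nm,tri([ray(p,st[k][i][0]) for k,p in enumerate((S,T))]))
                        ~~~~~~~~^^^
IndexError: list index out of range
```

```bash
sed -i "/^st=/d;/^for i,nm/d;/^    print(nm/d;/^for t in('spray'/d;/^    print(t,tri/d" fit.py; python3 fit.py
```

```text
[[426.0, 308.0], [380.0, 274.0], [424.0, 309.0], [365.0, 222.0], [408.0, 220.0], [412.0, 225.0]]
[ 0.62032477 -0.18873361  0.11443369  0.00558662] [-0.3  1.9  1.3 -0.  -0.2 -1.8 -0.8  2.6  1.2  0.3 -0.4 -1.5]
[[ 0.6177 -0.1236  0.0448]
 [ 0.6326 -0.2528  0.0448]] [-0.4967298  -0.05709205  0.8660254 ]
```

View pics/fit1.png

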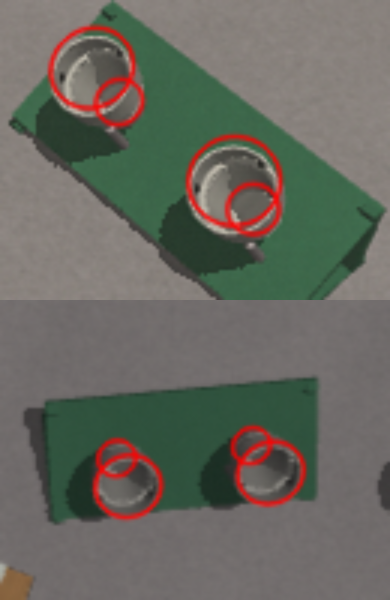

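```bash
cat >> h.py <<'E'
def toolR(ax,yd):
    z=-np.array(ax)/np.linalg.norm(ax); y=np.array(yd)-np.dot(yd,z)*z; y/=np.linalg.norm(y); return np.column_stack([np.cross(y,z),y,z])
def delta(pos,Rt,o=None):
    o=o or r.get_obs(); R0=R.from_rotvec(o['orientation']).as_matrix(); 
    d=R0.T@(np.array(pos)-o['tcp_pos'])/.25; w=R.from_matrix(R0.T@Rt).as_rotvec()/(np.pi/2)
    return np.round(np.r_[d,w],3).tolist(),round(float(np.linalg.norm(d)*4),1),round(float(np.linalg.norm(w)*90/10.7),1)
E
python3 - <<'E'
from h import *
o=r.get_obs();R0=R.from_rotvec(o['orientation']).as_matrix();print(R0.round(2))
p=shot('wrist');print('cam in tool',R0.T@(np.array(p['eye'])-o['tcp_pos']),(R0.T@att(p)).round(2))
a=.1144;ax=np.array([-.4967,-.0571,.866]);y=[-np.sin(a),np.cos(a),0]
A=np.array([.6177,-.1236,.0448])
for s in(1,-1):
    Rt=toolR(ax,s*np.array(y)); print(s,delta(A+ax*.20,Rt))
E
```

```text
[[-0.92  0.38 -0.  ]
 [ 0.38  0.92  0.  ]
 [ 0.    0.   -1.  ]]
cam in tool [ 0.07997515 -0.00125734 -0.14160843] [[-0.    0.95  0.31]
 [ 1.    0.   -0.  ]
 [-0.    0.31 -0.95]]
1 ([-2.122, -2.403, 0.053, -0.085, -0.326, -0.316], 12.8, 3.9)
-1 ([-2.122, -2.403, 0.053, -0.436, 0.113, 1.627], 12.8, 14.2)
```

Request:
apply_moves([
  [-0.2,-0.22,-0.1,0,0,0],
  [-0.38,-0.42,-0.2,0,0,0],
  [-0.56,-0.62,-0.3,0,0,0],
  [-0.74,-0.8,-0.3,0,0,0],
  [-0.9,-0.97,-0.3,0,0,0],
], claw=1)

```text
clock: 3.18
tcp_pos: [0.3639, 0.3393, 0.3059]
orientation: [0.614, 3.08, 0.003]
contact_force: [1.3, -0.3, 0.2]
grip_width: 0.0852
gripper_force: 0.0
```

Request:
apply_moves([
  [-0.17,-0.17,0,0,0,0],
  [-0.34,-0.35,0,0,0,0],
  [-0.51,-0.53,0,0,0,0],
  [-0.68,-0.71,0,0,0,0],
  [-0.82,-0.9,0,0,0,0],
])

```text
clock: 3.8
tcp_pos: [0.4667, 0.0524, 0.3054]
orientation: [0.615, 3.08, 0.001]
contact_force: [0.5, 0.0, 0.5]
grip_width: 0.0856
gripper_force: 0.0
```

Run:
```python
from h import *
o=r.get_obs();print(o['clock'],o['tcp_pos'],o['joints'])
a=.1144;ax=np.array([-.4967,-.0571,.866]);y=[-np.sin(a),np.cos(a),0]
A=np.array([.6177,-.1236,.0448])
print(delta(A+ax*.22,toolR(ax,y)))
```

```text
3.8 [0.46668096 0.05242628 0.30535172] [-0.63155663  0.04905465  0.40700579  1.95462677 -0.02155194  1.14072257
  0.96065155]
([-0.444, -0.633, 0.28, -0.084, -0.325, -0.316], 3.3, 3.9)
```

Request:
apply_moves([
  [-0.13,-0.19,0.08,-0.02,-0.08,-0.08],
  [-0.26,-0.38,0.16,-0.04,-0.16,-0.16],
  [-0.38,-0.54,0.24,-0.06,-0.24,-0.24],
  [-0.444,-0.633,0.28,-0.084,-0.325,-0.316],
  [-0.444,-0.633,0.28,-0.084,-0.325,-0.316],
])

```text
clock: 4.42
tcp_pos: [0.5071, -0.1243, 0.2367]
orientation: [-0.118, 2.649, 0.059]
contact_force: [0.7, -0.2, -0.0]
grip_width: 0.0857
gripper_force: 0.0
```

```bash
cat > look.py <<'E'
from h import *
from scipy.optimize import least_squares
import sys
p=shot('wrist');o=r.get_obs();print(o['clock'],o['tcp_pos'],o['joints'])
im=np.ascontiguousarray(p['pixels'][:,:,::-1])
for t in sys.argv[2:]:
    for l in r.outline_of(p,t)[:3]:
        c,_=cv2.findContours(l['pixels'].astype(np.uint8),0,1); cv2.drawContours(im,c,-1,(255,0,0),1); print(t,l['rect'],l['conf'])
    print(t,[(np.round(l['point'],1).tolist(),round(l['conf'],2)) for l in r.landmark_of(p,t)[:2]])
import pickle; pickle.dump({k:p[k] for k in('pixels','intrinsics','eye','attitude')},open('last.pkl','wb'))
ax=np.array([-.4967,-.0571,.866])
for t in([.6177,-.1236,.0448],[.6326,-.2528,.0448]):
    u=np.cross(ax,[0,1,0]);u/=np.linalg.norm(u);w=np.cross(ax,u)
    for h,rad in((0,.018),(.08,.03)):
        c=[proj(p,t+h*ax+rad*(np.cos(g)*u+np.sin(g)*w),True) for g in np.linspace(0,6.28,40)]
        cv2.polylines(im,[np.round(np.array(c)*16).astype(int)],True,(0,0,255),1,cv2.LINE_AA,4)
cv2.imwrite(sys.argv[1],im)
E
python3 look.py pics/w1.png tub_a tub_a_seat rack
```

```text
4.475 [ 0.5054111  -0.12656109  0.2353895 ] [-0.43541684 -0.00623623  0.68167008  2.27720391 -0.41110261  0.44000259
  2.24692189]
tub_a [266.0, 191.0, 76.5, 71.7] 0.9
tub_a [124.1, 197.1, 76.0, 68.2] 0.84
tub_a [([186.3, 218.1], 0.83), ([306.5, 213.4], 0.7)]
tub_a_seat [122.9, 195.5, 76.9, 70.8] 0.97
tub_a_seat [([172.8, 222.7], 0.74)]
rack [125.6, 144.9, 248.0, 127.7] 0.65
rack [([248.7, 184.8], 0.73), ([47.3, 162.6], 0.21)]
```

View pics/w1.png

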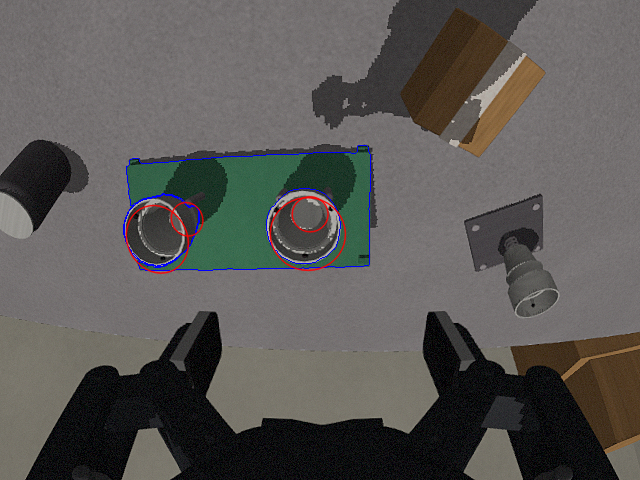

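```bash
cat > fit2.py <<'E'
from h import *
from scipy.optimize import least_squares
P=[(shot(n),n=='wrist') for n in('wrist','side','top')]
prof=[(0,.018),(.052,.026),(.052,.03),(.08,.03)]
def hull(p,f,t,ax):
    u=np.cross(ax,[0,1,0]);u/=np.linalg.norm(u);w=np.cross(ax,u)
    pts=[proj(p,t+h*ax+q*(np.cos(g)*u+np.sin(g)*w),f) for h,q in prof for g in np.linspace(0,6.2,48)]
    return cv2.convexHull(np.array(pts,np.float32))
def model(v):
    x,y,a,s=v; Rz=R.from_euler('z',a).as_matrix(); o=np.array([x,y,0])
    ax=Rz@[-.5,0,3**.5/2]; up=Rz@[3**.5/2,0,.5]
    return ax,[o+Rz@[0,q,.042]+s*up for q in(.065,-.065)]
v0=[.6203,-.1887,.1144,.0056]; D=[]
ax,tu=model(v0)
for p,f in P:
    for l in r.outline_of(p,'tub_a')[:4]:
        c=max(cv2.findContours(l['pixels'].astype(np.uint8),0,1)[0],key=cv2.contourArea)
        c=cv2.convexHull(c)[:,0].astype(float); m=(c.min(0)+c.max(0))/2
        d=[np.linalg.norm(hull(p,f,t,ax)[:,0].mean(0)-m) for t in tu]
        k=int(np.argmin(d))
        if d[k]<25: D.append((p,f,k,c[::max(1,len(c)//24)]))
        print(f,k,round(d[k],1),l['conf'])
def res(v,full=False):
    ax,tu=model(v[:4]);e=[]
    for p,f,k,c in D:
        H=hull(p,f,tu[k],ax); e.append([cv2.pointPolygonTest(H,tuple(q),True)*(1 if f else 1.5) for q in c])
    return e if full else np.concatenate(e)
f=least_squares(res,v0,loss='soft_l1',x_scale=[.01,.01,.05,.01],diff_step=1e-3)
print(f.x); print([(round(np.mean(e),2),round(np.std(e),2)) for e in res(f.x,True)])
ax,tu=model(f.x);print('ax',ax.round(4).tolist(),'tubs',np.round(tu,4).tolist())
y=[-np.sin(f.x[2]),np.cos(f.x[2]),0]; Rt=toolR(ax,y)
for t in tu: print('pre',delta(t+ax*.12,Rt),'grasp',delta(t+ax*.05,Rt))
E
python3 fit2.py
```

```text
True 1 4.8 0.76
True 0 6.7 0.6
False 1 1.9 0.74
False 0 1.6 0.56
False 1 0.7 0.94
False 0 0.8 0.85
False 0 97.8 0.21
[ 0.62851881 -0.19115845  0.10715741 -0.0051391 ]
[(np.float64(-0.09), np.float64(0.77)), (np.float64(0.93), np.float64(0.54)), (np.float64(1.07), np.float64(0.74)), (np.float64(0.55), np.float64(0.67)), (np.float64(0.57), np.float64(1.37)), (np.float64(0.01), np.float64(1.11))]
ax [-0.4971, -0.0535, 0.866] tubs [[0.6171, -0.127, 0.0394], [0.631, -0.2563, 0.0394]]
pre ([0.002, -0.07, 0.42, 0.009, -0.023, -0.014], 1.7, 0.2) grasp ([-0.008, -0.074, 0.7, 0.009, -0.023, -0.014], 2.8, 0.2)
pre ([-0.01, -0.59, 0.413, 0.009, -0.023, -0.014], 2.9, 0.2) grasp ([-0.02, -0.594, 0.693, 0.009, -0.023, -0.014], 3.7, 0.2)
```

Request:
apply_moves([
  [0,-0.04,0.2,0.009,-0.023,-0.014],
  [0,-0.074,0.4,0.009,-0.023,-0.014],
  [-0.005,-0.074,0.55,0.009,-0.023,-0.014],
  [-0.008,-0.074,0.7,0.009,-0.023,-0.014],
  [-0.008,-0.074,0.7,0.009,-0.023,-0.014],
])

```text
clock: 5.7
tcp_pos: [0.5971, -0.1324, 0.0938]
orientation: [-0.139, 2.639, 0.051]
contact_force: [2.0, -5.7, 0.3]
grip_width: 0.0852
gripper_force: 0.0
```

Run:
```python
from h import *
ax=np.array([-.4971,-.0535,.866]);t=np.array([.6171,-.127,.0394]);o=r.get_obs()
print(delta(t+ax*.05,toolR(ax,[-.107,.994,0])),o['joints'],o['contact_force'])
p=shot('wrist');save(p,'pics/w2.png')
```

```text
([0.037, 0.013, 0.031, 0.007, -0.015, -0.003], 0.2, 0.1) [ 0.20548224  0.41078991 -0.00728652  2.18038341 -1.12631016  0.16881162
  2.95921845] [ 1.96642733 -5.66585954  0.28388579]
```

View pics/w2.png

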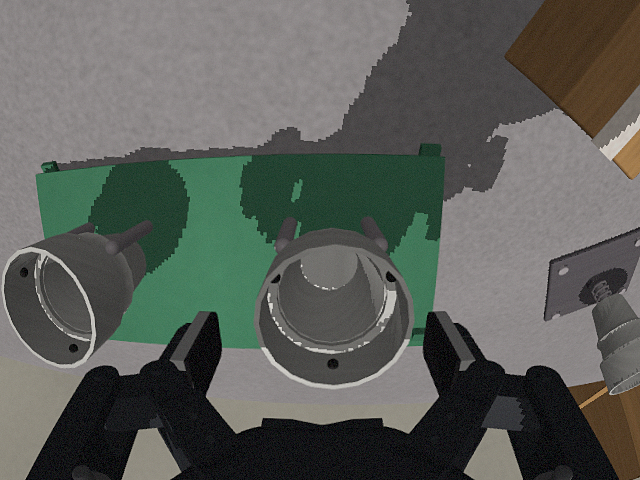

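```bash
cat >> h.py <<'E'
AX=np.array([-.4971,-.0535,.866]);TU=np.array([[.6171,-.127,.0394],[.631,-.2563,.0394]]);RY=np.array([-.107,.9943,0])
def grasp(t,tau,up=.07,back=0,off=.027):
    z=R.from_rotvec(RY*np.radians(30-tau)).apply(-AX); Rt=toolR(-z,RY)
    return t+AX*up+z*(off-back),Rt
E
python3 - <<'E'
from h import *
for tau in(15,18):
    p,Rt=grasp(TU[0],tau);print(p,Rt[:,2],delta(p,Rt))
E
```

```text
[ 0.58925012 -0.12999725  0.0739408 ] [ 0.25731027  0.02769541 -0.96593188] ([0.064, 0.011, 0.046, 0.008, 0.15, -0.003], 0.3, 1.3)
[ 0.5905977  -0.12985223  0.07434224] [ 0.30722242  0.03306663 -0.95106308] ([0.058, 0.011, 0.047, 0.008, 0.117, -0.003], 0.3, 1.0)
```

Request:
apply_moves([
  [0.02,0,0,0,0.05,0],
  [0.03,0.01,0,0,0.1,0],
  [0.064,0.011,0.02,0.008,0.15,-0.003],
  [0.064,0.011,0.046,0.008,0.15,-0.003],
  [0.064,0.011,0.046,0.008,0.15,-0.003],
])

```text
clock: 6.38
tcp_pos: [0.5877, -0.1303, 0.0773]
orientation: [-0.158, 2.872, 0.014]
contact_force: [0.0, 0.3, -0.4]
grip_width: 0.0852
gripper_force: 0.0
```

Run:
```python
from h import *
p,Rt=grasp(TU[0],15);o=r.get_obs();print(delta(p,Rt),o['joints'],o['contact_force'])
```

```text
([-0.002, 0.001, 0.015, -0.003, 0.002, 0.002], 0.1, 0.0) [-0.24775236  0.50292833  0.50319314  2.08056886 -0.74492422  0.45517354
  2.50283063] [ 0.01042587  0.27751808 -0.37113917]
```

Request:
apply_moves([
  [0,0,0.015,0,0,0],
  [0,0,0.015,0,0,0],
  [0,0,0.015,0,0,0],
  [0,0,0.015,0,0,0],
  [0,0,0.015,0,0,0],
], claw=0, newtons=70)

```text
clock: 7.0
tcp_pos: [0.5885, -0.1305, 0.0743]
orientation: [-0.157, 2.872, 0.015]
contact_force: [-3.9, 1.2, 6.2]
grip_width: 0.0585
gripper_force: 73.8
```

Run:
```python
from h import *
o=r.get_obs();print(o['joints'].round(3),o['contact_force'],o['grip_width'],o['gripper_force'])
R0=R.from_rotvec(o['orientation']).as_matrix();print('lift dir in tool',(R0.T@AX).round(3))
p=shot('wrist');save(p,'pics/w3.png')
```

```text
[-0.242  0.509  0.497  2.079 -0.75   0.451  2.507] [-3.86612159  1.19699393  6.20795575] 0.05852545081467283 73.82901740726084
lift dir in tool [ 0.256 -0.003 -0.967]
```

View pics/w3.png

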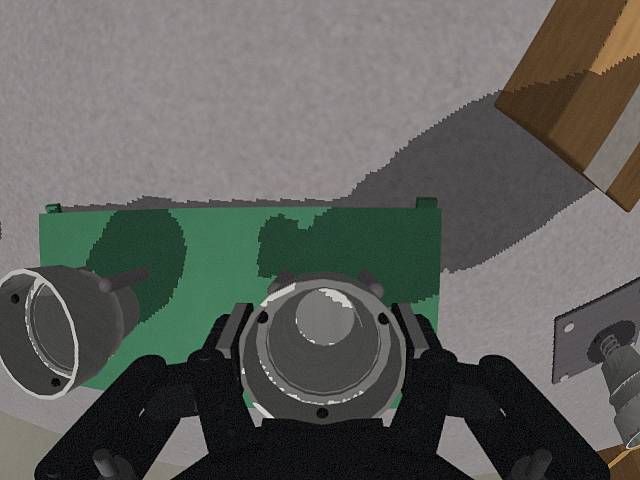

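Request:
apply_moves([
  [0.02,0,-0.08,0,0,0],
  [0.06,0,-0.22,0,0,0],
  [0.1,-0.001,-0.38,0,0,0],
  [0.143,-0.002,-0.54,0,0,0],
  [0.143,-0.002,-0.54,0,0,0],
])

```text
clock: 7.68
tcp_pos: [0.5198, -0.139, 0.1971]
orientation: [-0.155, 2.867, 0.014]
contact_force: [0.6, 1.2, -2.1]
grip_width: 0.0581
gripper_force: 75.4
```

```bash
cat > fits.py <<'E'
from h import *
from scipy.optimize import least_squares
import sys
P=[(shot(n),n=='wrist') for n in sys.argv[1].split(',')]
g=np.linspace(0,6.2,48)
def hull(p,f,v):
    x,y,a=v;pts=[[x+q*np.cos(k),y+q*np.sin(k),.036+h] for h,q in((0,.018),(.052,.026),(.052,.03),(.08,.03)) for k in g]
    Rz=R.from_euler('z',a).as_matrix()
    pts+=[Rz@[sx*.055,sy*.055,z]+[x,y,0] for sx in(-1,1) for sy in(-1,1) for z in(0,.006)]
    return cv2.convexHull(np.array([proj(p,q,f) for q in pts],np.float32))
best=None;D=[]
for p,f in P:
    L=r.outline_of(p,'stand')
    for l in L[:1]:
        c=np.vstack(cv2.findContours(l['pixels'].astype(np.uint8),0,1)[0]);c=cv2.convexHull(c)[:,0].astype(float);D.append((p,f,c));print(f,l['rect'],l['conf'])
res=lambda v,full=False:(lambda e:e if full else np.concatenate(e))([[cv2.pointPolygonTest(hull(p,f,v),tuple(q),True) for q in c] for p,f,c in D])
for a in(.3,.6,.9,1.2):
    F=least_squares(res,[.69,.15,a],loss='soft_l1',x_scale=[.01,.01,.05],diff_step=1e-3)
    if best is None or F.cost<best.cost:best=F
print(best.x,[(round(np.mean(e),2),round(np.std(e),2)) for e in res(best.x,True)])
o=r.get_obs();print(o['clock'],o['tcp_pos'],o['joints'].round(3),o['gripper_force'])
E
python3 fits.py side,top,wrist
```

```text
False [305.7, 200.6, 28.1, 28.0] 0.73
False [247.4, 184.6, 47.0, 46.8] 0.65
True [489.8, 257.8, 101.0, 134.4] 0.79
[0.67085807 0.14723549 0.55989329] [(np.float64(2.28), np.float64(2.47)), (np.float64(0.09), np.float64(1.15)), (np.float64(0.7), np.float64(0.77))]
7.975 [ 0.51933613 -0.13788805  0.19393156] [-0.492  0.219  0.784  2.144 -0.419  0.631  2.256] 75.40914749493822
```

```bash
cat >> h.py <<'E'
_p,_R=np.array([.5885,-.1305,.0743]),R.from_rotvec([-.157,2.872,.015]).as_matrix()
B0=_R.T@(TU[0]-_p); A0=_R.T@AX
def place(xy,z,a=A0,b=B0,yaw=.2):
    h=np.array([-np.cos(yaw),-np.sin(yaw),0]) # horizontal tool x
    a=a/np.linalg.norm(a); s=-np.array(np.cross(h,[0,0,1])) 
    y0=np.cross([0,0,1],h)*-1
    # frame with tub axis up: build tub frame in tool coords
    xt=np.array([1,0,0])-a[0]*a; xt/=np.linalg.norm(xt); T=np.column_stack([xt,np.cross(a,xt),a])
    W=np.column_stack([h,np.cross([0,0,1],h),[0,0,1]])
    Rt=W@T.T; return np.array([xy[0],xy[1],z])-Rt@b,Rt
E
python3 - <<'E'
from h import *
print(B0,A0)
p,Rt=place((.671,.147),.18);print(p,Rt.round(2),delta(p,Rt))
E
```

```text
[-0.01864694  0.00051958  0.04123399] [ 0.255281   -0.00279798 -0.96682493]
[0.66372698 0.1451173  0.22462935] [[-0.95 -0.2  -0.25]
 [-0.19  0.98 -0.05]
 [ 0.26 -0.   -0.97]] ([-0.707, 1.062, 0.057, -0.002, 0.332, -0.059], 5.1, 2.8)
```

Request:
apply_moves([
  [-0.1,0.15,0,0,0.08,-0.02],
  [-0.2,0.35,0,0,0.16,-0.04],
  [-0.35,0.55,0,0,0.24,-0.06],
  [-0.5,0.72,0.02,0,0.332,-0.06],
  [-0.6,0.85,0.05,0,0.332,-0.06],
])

```text
clock: 8.6
tcp_pos: [0.6458, 0.0936, 0.2172]
orientation: [0.296, -2.866, 0.048]
contact_force: [0.3, -0.6, -2.4]
grip_width: 0.0577
gripper_force: 75.3
```

```bash
python3 fits.py side,top,wrist
python3 - <<'E'
from h import *
p,Rt=place((.671,.147),.18);print(delta(p,Rt))
q=shot('wrist');save(q,'pics/w4.png')
E
```

```text
False [305.1, 174.0, 49.6, 59.0] 0.61
False [261.5, 201.1, 32.3, 30.1] 0.8
True [299.7, 229.3, 127.3, 91.3] 0.69
[0.66991792 0.14654533 0.53143353] [(np.float64(0.52), np.float64(0.5)), (np.float64(3.83), np.float64(4.42)), (np.float64(2.36), np.float64(8.42))]
8.9 [0.64311561 0.08768915 0.22057556] [-0.656  0.684  0.703  1.453 -0.373  1.417  1.86 ] 75.32999787130393
([-0.118, 0.209, -0.049, -0.002, -0.0, -0.001], 1.0, 0.0)
```

View pics/w4.png

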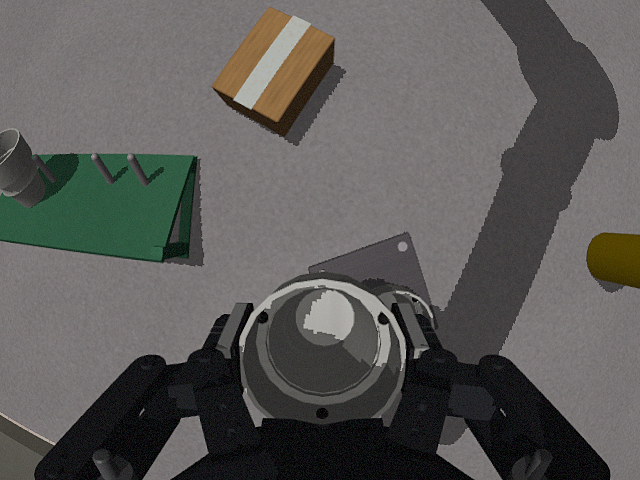

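Request:
apply_moves([
  [-0.06,0.1,-0.049,0,0,0],
  [-0.118,0.2,-0.049,0,0,0],
  [-0.12,0.209,-0.04,0,0,0],
  [-0.16,0.21,0.1,0,0,0],
  [-0.17,0.21,0.15,0,0,0],
])

```text
clock: 9.57
tcp_pos: [0.6625, 0.1453, 0.1722]
orientation: [0.286, -2.869, 0.046]
contact_force: [-0.3, 0.3, -1.3]
grip_width: 0.058
gripper_force: 75.3
```

Run:
```python
from h import *
o=r.get_obs();print(o['clock'],o['joints'].round(2))
p,Rt=place((.6705,.147),.09);print(delta(p,Rt))
R0=R.from_rotvec(o['orientation']).as_matrix();print('tub at',o['tcp_pos']+R0@B0,R0@A0)
ims=[]
for n in('side','top'):
    s=shot(n);x,y=map(int,proj(s,[.67,.147,.12]));ims.append(cv2.resize(np.ascontiguousarray(s['pixels'][y-60:y+60,x-60:x+60,::-1]),(400,400)))
cv2.imwrite('pics/pre.png',np.hstack(ims))
```

```text
9.575 [-0.68  0.77  0.67  1.41 -0.43  1.38  1.8 ]
([-0.041, -0.0, 0.145, -0.002, -0.001, -0.001], 0.6, 0.0)
tub at [0.66973326 0.14700359 0.1275698 ] [0.00144353 0.00361998 0.99995573]
```

View pics/pre.png

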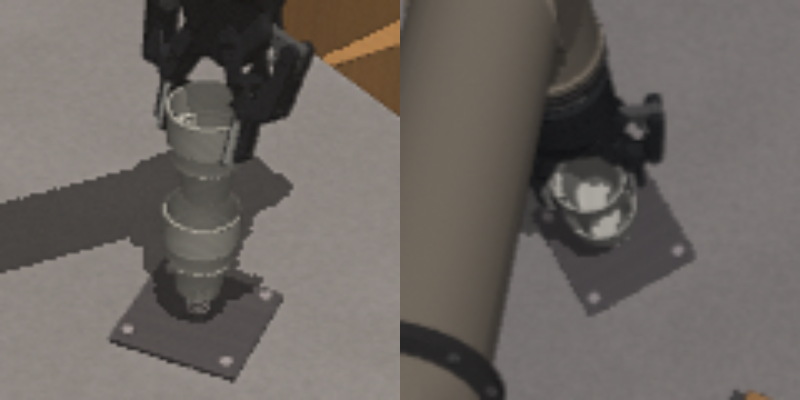

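Request:
apply_moves([
  [-0.02,0,0.06,0,0,0],
  [-0.03,0,0.12,0,0,0],
  [-0.043,0,0.165,0,0,0],
  [-0.048,0,0.19,0,0,0],
  [-0.048,0,0.19,0,0,0],
])

```text
clock: 10.3
tcp_pos: [0.6631, 0.1464, 0.1244]
orientation: [0.289, -2.87, 0.046]
contact_force: [-1.9, -0.5, -0.7]
grip_width: 0.0582
gripper_force: 75.4
```

Request:
apply_moves([
  [-0.005,0,0.015,0,0,0],
  [-0.009,0,0.03,0,0,0],
  [-0.012,0,0.045,0,0,0],
  [-0.012,0,0.045,0,0,0],
])

```text
clock: 10.8
tcp_pos: [0.6633, 0.1463, 0.1144]
orientation: [0.29, -2.87, 0.045]
contact_force: [-5.5, 0.1, 6.1]
grip_width: 0.058
gripper_force: 76.0
```

Request:
apply_moves([
  [0,0,0,0,0,0],
  [0,0,0,0,0,0],
  [0,0,0,0,0,0],
], claw=1)

```text
clock: 11.18
tcp_pos: [0.6641, 0.1465, 0.1133]
orientation: [0.29, -2.872, 0.046]
contact_force: [-0.1, 0.6, -0.3]
grip_width: 0.0855
gripper_force: 0.0
```

```bash
cat > fitt.py <<'E'
# fit upper tub (tilted) by collar masks in given views
from h import *
from scipy.optimize import least_squares
import sys
P=[(shot(n),n=='wrist') for n in sys.argv[1].split(',')]; z0=float(sys.argv[2])
g=np.linspace(0,6.2,48); prof=((.052,.03),(.08,.03))
if len(sys.argv)>3: prof=((0,.018),)+prof
def hull(p,f,v):
    ax=np.array([v[2],v[3],1]);ax/=np.linalg.norm(ax);u=np.cross(ax,[0,1,0]);u/=np.linalg.norm(u);w=np.cross(ax,u)
    return cv2.convexHull(np.array([proj(p,np.array([v[0],v[1],v[4]])+h*ax+q*(np.cos(k)*u+np.sin(k)*w),f) for h,q in prof for k in g],np.float32))
D=[]
for p,f in P:
    c0=hull(p,f,[.67,.147,0,0,z0])[:,0].mean(0)
    for l in r.outline_of(p,'tub_a')[:4]:
        c=np.vstack(cv2.findContours(l['pixels'].astype(np.uint8),0,1)[0]);c=cv2.convexHull(c)[:,0].astype(float)
        d=np.linalg.norm((c.min(0)+c.max(0))/2-c0)
        print(f,l['rect'],l['conf'],round(d,1), hull(p,f,[.67,.147,0,0,z0])[:,0].min(0).round(), np.ptp(hull(p,f,[.67,.147,0,0,z0])[:,0],axis=0).round())
        if d<25: D.append((p,f,c));break
res=lambda v,full=False:(lambda e:e if full else np.r_[np.concatenate(e),v[2]*10,v[3]*10])([[cv2.pointPolygonTest(hull(p,f,v),tuple(q),True) for q in c] for p,f,c in D])
F=least_squares(res,[.67,.147,0.001,0.001,z0],loss='soft_l1',x_scale=[.01,.01,.05,.05,.01],diff_step=1e-3)
print('x y tilts z',F.x.round(4),[(round(np.mean(e),2),round(np.std(e),2)) for e in res(F.x,True)])
o=r.get_obs();print(o['clock'],o['tcp_pos'],o['contact_force'])
E
python3 fitt.py side,wrist .0715
python3 - <<'E'
from h import *
Rt=toolR([0,0,1],[-np.sin(.2),np.cos(.2),0]); print(delta([.6705,.147,.120],Rt))
E
```

```text
([-0.018, -0.004, -0.033, -0.004, -0.163, 0.001], 0.2, 1.4)Traceback (most recent call last):
  File "fitt.py", line 13, in <module>
    c0=hull(p,f,[.67,.147,0,0,z0])[:,0].mean(0)
       ~~~~^^^^^^^^^^^^^^^^^^^^^^^
  File "fitt.py", line 9, in hull
    ax=np.array([v[2],v[3],1]);ax/=np.linalg.norm(ax);u=np.cross(ax,[0,1,0]);u/=np.linalg.norm(u);w=np.cross(ax,u)
                               ^^^^^^^^^^^^^^^^^^^^^^
numpy._core._exceptions._UFuncOutputCastingError: Cannot cast ufunc 'divide' output from dtype('float64') to dtype('int64') with casting rule 'same_kind'
```

Request:
apply_moves([
  [-0.006,0,-0.033,0,-0.05,0],
  [-0.012,0,-0.033,0,-0.11,0],
  [-0.018,-0.004,-0.033,-0.004,-0.163,0],
  [-0.018,-0.004,-0.033,-0.004,-0.163,0],
])

```text
clock: 11.78
tcp_pos: [0.6693, 0.1464, 0.1205]
orientation: [0.314, -3.124, -0.001]
contact_force: [0.3, 0.2, -0.1]
grip_width: 0.0849
gripper_force: 0.0
```

```bash
sed -i 's/v\[3\],1\])/v[3],1.])/' fitt.py; python3 fitt.py side,wrist .0715
python3 - <<'E'
from h import *
q=shot('wrist');s=shot('side');x,y=map(int,proj(s,[.67,.147,.12]))
a=cv2.resize(np.ascontiguousarray(s['pixels'][y-60:y+60,x-60:x+60,::-1]),(400,400));b=np.ascontiguousarray(q['pixels'][80:480,120:520,::-1])
cv2.imwrite('pics/cat.png',np.hstack([a,b]))
E
```

```text
False [320.8, 159.0, 22.3, 27.4] 0.79 1.6 [319. 161.] [24. 24.]
True [244.6, 254.5, 164.3, 161.2] 0.69 8.8 [244. 257.] [164. 162.]
x y tilts z [0.6695 0.1452 0.003  0.0281 0.0692] [(np.float64(-0.13), np.float64(1.05)), (np.float64(-0.03), np.float64(0.74))]
11.975 [0.67078332 0.1471982  0.11997168] [0.09399957 0.34859247 0.39449805]
```

View pics/cat.png

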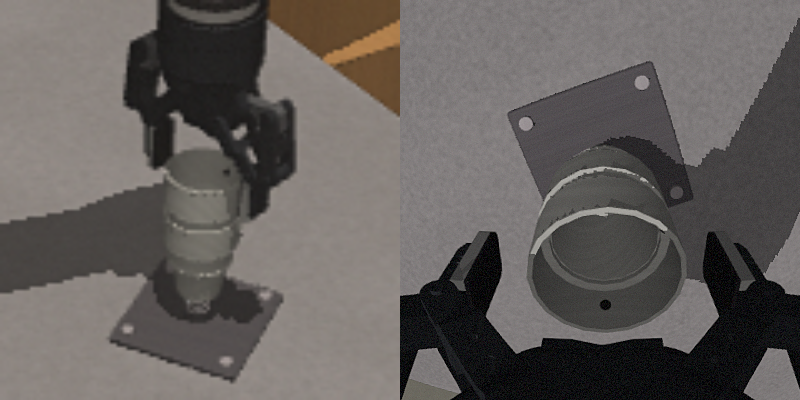

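Request:
apply_moves([
  [0,0,0,0,0,0],
  [0,0,0,0,0,0],
  [0,0,0,0,0,0],
  [0,0,0,0,0,0],
], claw=0, newtons=80)

```text
clock: 12.58
tcp_pos: [0.6703, 0.1474, 0.1201]
orientation: [0.316, -3.125, -0.001]
contact_force: [-0.9, 1.8, 0.1]
grip_width: 0.0575
gripper_force: 85.4
```

Request:
apply_moves([
  [0,0,0.012,0,0,0],
  [0,0,0.024,0,0,0],
  [0,0,0.036,0,0,0],
  [0,0,0.04,0,0,0],
  [0,0,0.04,0,0,0],
])

```text
clock: 13.2
tcp_pos: [0.6706, 0.1473, 0.1107]
orientation: [0.316, -3.126, -0.002]
contact_force: [-0.8, 3.3, 7.5]
grip_width: 0.0578
gripper_force: 86.5
```

Request:
apply_moves([
  [0,0,0.012,0,0,0],
  [0,0,0.024,0,0,0],
  [0,0,0.036,0,0,0],
  [0,0,0.048,0,0,0],
  [0,0,0.048,0,0,0],
])

```text
clock: 13.82
tcp_pos: [0.6711, 0.1475, 0.0996]
orientation: [-0.316, 3.125, 0.003]
contact_force: [-4.2, 3.2, 11.9]
grip_width: 0.0576
gripper_force: 87.0
```

Request:
apply_moves([
  [0,0,0.012,0,0,0],
  [0,0,0.024,0,0,0],
  [0,0,0.024,0,0,0],
  [0,0,0.024,0,0,0],
])

```text
clock: 14.32
tcp_pos: [0.6711, 0.1474, 0.0943]
orientation: [-0.315, 3.125, 0.003]
contact_force: [-6.2, 2.1, 16.1]
grip_width: 0.0574
gripper_force: 87.4
```

Request:
apply_moves([
  [0,0,-0.03,0,0,0],
  [0,0,-0.05,0,0,0],
  [0,0,-0.07,0,0,0],
  [0,0,-0.07,0,0,0],
])

```text
clock: 14.82
tcp_pos: [0.6709, 0.1474, 0.1102]
orientation: [-0.316, 3.125, 0.002]
contact_force: [-0.3, 3.2, 4.3]
grip_width: 0.0575
gripper_force: 86.0
```

Request:
apply_moves([
  [0,0,0,0,0,0],
  [0,0,0,0,0,0],
  [0,0,-0.1,0,0,0],
  [0,0,-0.25,0,0,0],
  [0,0,-0.4,0,0,0],
], claw=1)

```text
clock: 15.45
tcp_pos: [0.6698, 0.1458, 0.2097]
orientation: [0.314, -3.123, 0.002]
contact_force: [0.4, 0.1, 0.6]
grip_width: 0.0855
gripper_force: 0.0
```

```bash
python3 fitt.py side,wrist .064
python3 - <<'E'
from h import *
p,Rt=grasp(TU[1],15,back=.1);print(delta(p,Rt));print(r.get_obs()['joints'].round(2))
E
```

```text
False [319.3, 162.3, 22.5, 23.3] 0.78 0.7 [319. 164.] [24. 24.]
True [278.7, 200.4, 98.4, 97.1] 0.97 1.4 [278. 199.] [ 98. 101.]
x y tilts z [ 0.6719  0.1466 -0.022   0.0039  0.0605] [(np.float64(0.31), np.float64(0.43)), (np.float64(0.11), np.float64(0.33))]
15.65 [0.67030321 0.146173   0.20951688] [-0.13459523  0.26076799 -0.09168295]
([0.689, -1.526, 0.156, 0.008, -0.167, 0.059], 6.7, 1.5)
[-0.77  0.61  0.71  1.58 -0.43  1.12  1.81]
```

Request:
apply_moves([
  [0.08,-0.2,0,0,0,0],
  [0.16,-0.4,0,0,0,0],
  [0.25,-0.6,0,0,-0.03,0.02],
  [0.33,-0.8,0.02,0,-0.06,0.04],
  [0.4,-0.98,0.04,0,-0.1,0.059],
])

```text
clock: 16.27
tcp_pos: [0.6197, -0.1153, 0.1978]
orientation: [-0.159, 2.983, 0.023]
contact_force: [0.4, 0.7, -0.8]
grip_width: 0.0853
gripper_force: 0.0
```

Run:
```python
from h import *
p,Rt=grasp(TU[1],10,back=.08);print(delta(p,Rt));print(r.get_obs()['joints'].round(2))
```

```text
([0.217, -0.567, 0.147, 0.004, -0.012, -0.001], 2.5, 0.1)
[-0.45  0.45  0.74  1.86 -0.47  0.85  2.19]
```

Request:
apply_moves([
  [0.09,-0.22,0.04,0,0,0],
  [0.17,-0.42,0.08,0,0,0],
  [0.217,-0.567,0.12,0.004,-0.012,0],
  [0.217,-0.567,0.147,0.004,-0.012,0],
  [0.217,-0.567,0.147,0.004,-0.012,0],
])

```text
clock: 16.9
tcp_pos: [0.5882, -0.2579, 0.1519]
orientation: [-0.16, 2.966, 0.019]
contact_force: [0.1, 0.2, -0.0]
grip_width: 0.0855
gripper_force: 0.0
```

Run:
```python
from h import *
from scipy.optimize import least_squares
p,Rt=grasp(TU[1],10);print(delta(p,Rt));print(r.get_obs()['joints'].round(2))
q=shot('wrist')
u=np.cross(AX,RY);g=np.linspace(0,6.2,48)
def hull(t): return cv2.convexHull(np.array([proj(q,t+h*AX+k*(np.cos(a)*u+np.sin(a)*RY),True) for h,k in((0,.018),(.052,.03),(.08,.03)) for a in g],np.float32))[:,0]
h=hull(TU[1]);print('pred',h.min(0),np.ptp(h,axis=0))
for l in r.outline_of(q,'tub_a')[:2]:print(l['rect'],l['conf'])
```

```text
([0.005, -0.013, 0.318, 0.002, -0.002, 0.0], 1.3, 0.0)
[-0.14  0.52  0.67  1.86 -0.58  0.79  2.52]
pred [263.0878 215.2289] [110.83905 110.68306]
[263.1, 215.4, 109.1, 106.6] 0.63
```

Prediction agrees with the picture within a pixel or two. Descend and grip.

Request:
apply_moves([
  [0,-0.01,0.12,0,0,0],
  [0.005,-0.013,0.22,0,0,0],
  [0.005,-0.013,0.29,0,0,0],
  [0.005,-0.013,0.318,0,0,0],
  [0.005,-0.013,0.318,0,0,0],
])

```text
clock: 17.62
tcp_pos: [0.6021, -0.2605, 0.0753]
orientation: [-0.16, 2.963, 0.016]
contact_force: [-0.6, -0.6, 0.0]
grip_width: 0.0854
gripper_force: 0.0
```

Request:
apply_moves([
  [0,0,0,0,0,0],
  [0,0,0,0,0,0],
  [0,0,0,0,0,0],
  [0,0,0,0,0,0],
], claw=0, newtons=70)

```text
clock: 18.12
tcp_pos: [0.6023, -0.2599, 0.0765]
orientation: [-0.161, 2.962, 0.019]
contact_force: [-2.6, 3.8, 7.7]
grip_width: 0.0581
gripper_force: 73.0
```

Run:
```python
from h import *
o=r.get_obs();R0=R.from_rotvec(o['orientation']).as_matrix();print(o['joints'].round(2))
B=R0.T@(TU[1]-o['tcp_pos']);A=R0.T@AX;print(B.tolist(),A.tolist())
open('h.py','a').write(f'\nB1=np.array({B.tolist()});A1=np.array({A.tolist()})\n')
```

```text
[-0.06  0.63  0.57  1.88 -0.69  0.68  2.61]
[-0.021994835826434047, 0.00032691323754383407, 0.0416108055451251] [0.34064158913584397, 0.00331688602574253, -0.9401483744697425]
```

Request:
apply_moves([
  [0.03,0,-0.08,0,0,0],
  [0.08,0.001,-0.22,0,0,0],
  [0.14,0.002,-0.385,0,0,0],
  [0.2,0.002,-0.55,0,0,0],
  [0.25,0.003,-0.69,0,0,0],
])

```text
clock: 18.75
tcp_pos: [0.5088, -0.2712, 0.2364]
orientation: [-0.156, 2.962, 0.016]
contact_force: [0.5, 0.0, -1.5]
grip_width: 0.0577
gripper_force: 75.2
```

Run:
```python
from h import *
p,Rt=place((.671,.147),.20,A1,B1);print(p,delta(p,Rt));o=r.get_obs();print(o['joints'].round(2),o['gripper_force'])
```

```text
[0.66471889 0.14524341 0.24661331] ([-0.79, 1.591, 0.101, 0.004, 0.333, -0.06], 7.1, 2.8)
[-0.22  0.3   0.8   1.94 -0.42  0.89  2.47] 75.23772341768137
```

Request:
apply_moves([
  [-0.1,0.2,0,0,0.08,0],
  [-0.2,0.4,0,0,0.16,-0.02],
  [-0.3,0.6,0,0,0.24,-0.04],
  [-0.4,0.8,0,0,0.333,-0.06],
  [-0.5,0.98,0,0,0.333,-0.06],
])

```text
clock: 19.38
tcp_pos: [0.6078, -0.0104, 0.2557]
orientation: [0.285, -2.776, 0.038]
contact_force: [0.4, -0.5, -1.5]
grip_width: 0.0579
gripper_force: 75.3
```

Run:
```python
from h import *
p,Rt=place((.671,.147),.20,A1,B1);print(p,delta(p,Rt));o=r.get_obs();print(o['joints'].round(2),o['gripper_force'])
```

```text
[0.66471889 0.14524341 0.24661331] ([-0.341, 0.564, -0.082, 0.002, -0.002, 0.004], 2.7, 0.0)
[-0.55  0.64  0.72  1.47 -0.3   1.52  1.98] 75.34558503446327
```

Request:
apply_moves([
  [-0.12,0.2,-0.06,0,0,0],
  [-0.23,0.4,-0.082,0,0,0],
  [-0.341,0.564,-0.082,0,0,0],
  [-0.341,0.564,-0.082,0,0,0],
  [-0.38,0.564,0.02,0,0,0],
])

```text
clock: 20.0
tcp_pos: [0.6656, 0.1412, 0.2232]
orientation: [0.281, -2.785, 0.038]
contact_force: [0.1, -0.8, -2.1]
grip_width: 0.0578
gripper_force: 75.4
```

```bash
python3 fitt.py side .165 full
python3 - <<'E'
from h import *
p,Rt=place((.671,.147),.112,A1,B1);print(p,delta(p,Rt));o=r.get_obs();print(o['joints'].round(2),o['gripper_force'])
R0=R.from_rotvec(o['orientation']).as_matrix();print('tub at',o['tcp_pos']+R0@B1,R0@A1)
E
```

```text
False [321.2, 124.5, 26.1, 39.9] 0.95 4.4 [320. 129.] [26. 40.]
x y tilts z [ 0.7077  0.1873 -0.0276  0.0089  0.1411] [(np.float64(0.03), np.float64(0.52))]
20.1 [0.66286155 0.14096878 0.21900629] [-0.28591968  0.3256732  -1.00718764]
[0.66471889 0.14524341 0.15861331] ([-0.093, 0.013, 0.223, 0.003, -0.003, 0.001], 1.0, 0.0)
[-0.64  0.79  0.67  1.28 -0.41  1.58  1.8 ] 75.30097493881975
tub at [0.66888835 0.14289868 0.17236627] [ 0.00546734 -0.00376534  0.99994129]
```

Request:
apply_moves([
  [-0.02,0.013,0.02,0.003,0,0],
  [-0.035,0.013,0.07,0.003,-0.003,0],
  [-0.055,0.013,0.12,0.003,-0.003,0],
  [-0.075,0.013,0.175,0.003,-0.003,0],
  [-0.093,0.013,0.223,0.003,-0.003,0],
])

```text
clock: 20.72
tcp_pos: [0.6661, 0.1469, 0.159]
orientation: [0.283, -2.783, 0.042]
contact_force: [-0.5, 0.2, -0.0]
grip_width: 0.0579
gripper_force: 75.3
```

Request:
apply_moves([
  [-0.008,0,0.02,0,0,0],
  [-0.014,0,0.036,0,0,0],
  [-0.018,0,0.05,0,0,0],
  [-0.018,0,0.05,0,0,0],
])

```text
clock: 21.22
tcp_pos: [0.6661, 0.1466, 0.1474]
orientation: [0.283, -2.784, 0.042]
contact_force: [-4.8, -0.8, 2.7]
grip_width: 0.0581
gripper_force: 75.7
```

Run:
```python
from h import *
o=r.get_obs();print(o['joints'].round(2),o['gripper_force'],o['contact_force'])
R0=R.from_rotvec(o['orientation']).as_matrix();print('tub at',o['tcp_pos']+R0@B1,R0@A1)
s=shot('side');q=shot('wrist');x,y=map(int,proj(s,[.67,.147,.12]))
a=cv2.resize(np.ascontiguousarray(s['pixels'][y-60:y+60,x-60:x+60,::-1]),(400,400));b=np.ascontiguousarray(q['pixels'][80:480,120:520,::-1])
cv2.imwrite('pics/cat2.png',np.hstack([a,b]))
```

```text
[-0.64  0.85  0.64  1.34 -0.44  1.46  1.81] 75.66610021408444 [-4.7726091  -0.81897014  2.74748434]
tub at [0.67247036 0.14851824 0.10078649] [-0.00252943 -0.00218728  0.99995774]
```

View pics/cat2.png

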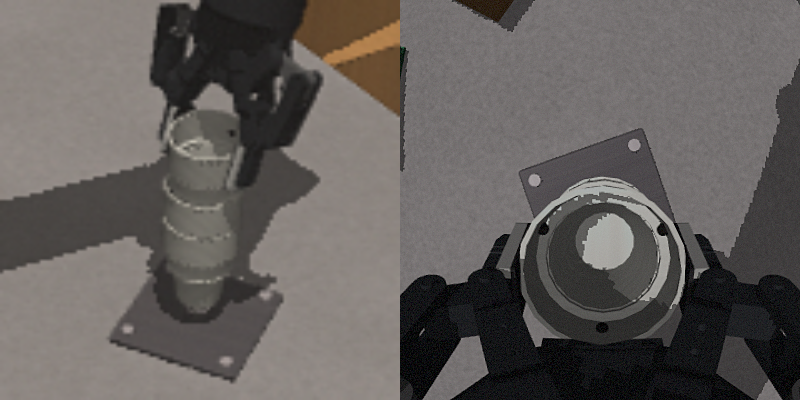

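Request:
apply_moves([
  [0,0,0,0,0,0],
  [0,0,0,0,0,0],
  [0,0,0,0,0,0],
], claw=1)

```text
clock: 21.7
tcp_pos: [0.667, 0.1472, 0.147]
orientation: [0.284, -2.786, 0.042]
contact_force: [0.7, 0.8, -0.3]
grip_width: 0.0851
gripper_force: 0.0
```

Run:
```python
from h import *
Rt=toolR([0,0,1],[-np.sin(.2),np.cos(.2),0]); print(delta([.671,.147,.149],Rt))
```

```text
([-0.012, -0.004, -0.013, 0.003, -0.218, 0.002], 0.1, 1.8)
```

Request:
apply_moves([
  [-0.004,0,-0.02,0,-0.07,0],
  [-0.008,0,-0.02,0,-0.14,0],
  [-0.012,-0.004,-0.013,0.003,-0.218,0],
  [-0.012,-0.004,-0.013,0.003,-0.218,0],
])

```text
clock: 22.2
tcp_pos: [0.669, 0.1465, 0.1495]
orientation: [0.317, -3.124, -0.002]
contact_force: [-0.4, -0.4, 0.4]
grip_width: 0.0854
gripper_force: 0.0
```

```bash
python3 fitt.py side,wrist .0995
python3 - <<'E'
from h import *
Rt=toolR([0,0,1],[-np.sin(.2),np.cos(.2),0]); print(delta([.671,.147,.149],Rt))
E
```

```text
False [319.3, 152.4, 21.9, 27.5] 0.84 2.2 [320. 152.] [25. 24.]
True [263.9, 231.0, 124.0, 56.4] 0.95 82.3 [244. 255.] [163. 161.]
True [247.1, 254.1, 155.9, 152.8] 0.59 9.4 [244. 255.] [163. 161.]
x y tilts z [ 0.6711  0.1478 -0.0037 -0.0166  0.0945] [(np.float64(0.14), np.float64(0.79)), (np.float64(0.05), np.float64(1.09))]
22.4 [0.67152816 0.14730007 0.14910896] [-0.30128196  0.44744207  0.37408725]
([0.002, -0.001, 0.0, 0.0, -0.001, 0.002], 0.0, 0.0)
```

Upright and centred; grip and press.

Request:
apply_moves([
  [0,0,0,0,0,0],
  [0,0,0,0,0,0],
  [0,0,0,0,0,0],
  [0,0,0,0,0,0],
], claw=0, newtons=80)

```text
clock: 22.9
tcp_pos: [0.671, 0.1472, 0.1491]
orientation: [0.319, -3.125, -0.001]
contact_force: [1.3, 1.4, 0.4]
grip_width: 0.0574
gripper_force: 86.5
```

Request:
apply_moves([
  [0,0,0.012,0,0,0],
  [0,0,0.024,0,0,0],
  [0,0,0.036,0,0,0],
  [0,0,0.04,0,0,0],
  [0,0,0.04,0,0,0],
])

```text
clock: 23.52
tcp_pos: [0.6713, 0.1471, 0.1398]
orientation: [-0.318, 3.125, 0.001]
contact_force: [-0.1, 1.4, 6.7]
grip_width: 0.0571
gripper_force: 87.1
```

Request:
apply_moves([
  [0,0,0.012,0,0,0],
  [0,0,0.024,0,0,0],
  [0,0,0.036,0,0,0],
  [0,0,0.048,0,0,0],
  [0,0,0.048,0,0,0],
])

```text
clock: 24.15
tcp_pos: [0.6722, 0.147, 0.129]
orientation: [-0.318, 3.123, 0.002]
contact_force: [-2.0, 0.9, 12.8]
grip_width: 0.0576
gripper_force: 88.0
```

Request:
apply_moves([
  [0,0,0.012,0,0,0],
  [0,0,0.024,0,0,0],
  [0,0,0.028,0,0,0],
  [0,0,0.028,0,0,0],
])

```text
clock: 24.65
tcp_pos: [0.6728, 0.147, 0.1239]
orientation: [-0.318, 3.121, 0.003]
contact_force: [-5.3, 0.8, 22.1]
grip_width: 0.0573
gripper_force: 89.5
```

Request:
apply_moves([
  [0,0,-0.03,0,0,0],
  [0,0,-0.05,0,0,0],
  [0,0,-0.07,0,0,0],
  [0,0,-0.075,0,0,0],
])

```text
clock: 25.15
tcp_pos: [0.6718, 0.1471, 0.1399]
orientation: [-0.318, 3.123, 0.001]
contact_force: [2.9, 2.2, 4.2]
grip_width: 0.0574
gripper_force: 87.1
```

Request:
apply_moves([
  [0,0,0,0,0,0],
  [0,0,0,0,0,0],
  [0,0,-0.1,0,0,0],
  [0,0,-0.25,0,0,0],
  [0,0,-0.4,0,0,0],
], claw=1)

```text
clock: 25.78
tcp_pos: [0.6698, 0.1464, 0.2386]
orientation: [0.317, -3.122, 0.001]
contact_force: [0.0, 0.2, -0.0]
grip_width: 0.0852
gripper_force: 0.0
```

```bash
python3 fitt.py side,wrist .092
python3 - <<'E'
from h import *
s=shot('side');q=shot('wrist')
def dr(p,im,f):
    for z in(.116,.144,.172):
        c=np.array([proj(p,[.671+.03*np.cos(k),.147+.03*np.sin(k),z],f) for k in np.linspace(0,6.28,48)]);cv2.polylines(im,[np.round(c*16).astype(int)],True,(0,0,255),1,cv2.LINE_AA,4)
    return im
x,y=map(int,proj(s,[.67,.147,.12]))
a=np.ascontiguousarray(s['pixels'][y-50:y+50,x-50:x+50,::-1]);S=dr(s,np.ascontiguousarray(s['pixels'][:,:,::-1]),False)[y-50:y+50,x-50:x+50]
b=np.ascontiguousarray(q['pixels'][80:480,120:520,::-1])
cv2.imwrite('pics/fin.png',np.hstack([np.vstack([cv2.resize(a,(300,300)),cv2.resize(S,(300,300))]),cv2.resize(b,(500,600))]))
E
```

```text
False [320.9, 155.1, 22.5, 24.9] 0.75 1.7 [320. 154.] [25. 24.]
True [277.7, 202.6, 95.7, 95.1] 0.86 2.2 [277. 199.] [ 97. 101.]
x y tilts z [ 0.6726  0.1473 -0.0301 -0.0111  0.0872] [(np.float64(-0.14), np.float64(0.42)), (np.float64(0.12), np.float64(0.26))]
25.975 [0.67036255 0.14657774 0.23851201] [-0.31712336  0.78932209 -0.1555966 ]
```

View pics/fin.png

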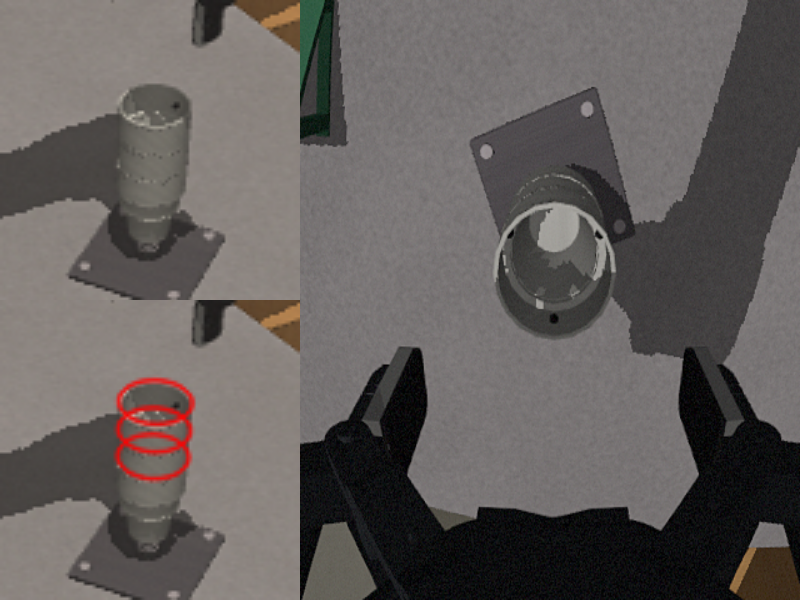

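```bash
python3 -c "
from bench import r
print(r.hand_in())"
```

```text
the job is handed in; nothing more can be done
None
```

Both loose tubs are nested fully home in the stand tub as one straight, upright stack, pressed with at most 22 N; the gripper is clear, the bottle, can and carton were not touched, and the job is handed in at about 26 s. On the first approach, joint 6 read 0.1688, just under its stated lower limit of 0.17, before I backed off.

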